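Swing the scoring straightedge to its stop and bolt it

ROBOT

A 6-joint arm with a two-finger parallel gripper is mounted at the origin on the work surface; the furniture and walls round the work are solid. World frame = base frame: x ahead of the robot, y to its left, z up, the work surface at z = 0. Lengths are in m, angles in rad, forces in N, time in s.
With the tool pointing down it reaches from about 0.325 to 1 m from the base axis. Payload 5.1 kg.
Tool frame: the origin (TCP) lies at the very end of the fingers, on their centre line; the grasp point (between the pads) lies 19 mm behind it; y points along the fingers, z is the direction in which the jaws open and shut, and the axes are right-handed (so a half turn about y gives the same grasp; the last joint's range is limited). The gripper opens to 85 mm and grips with 20 to 120 N. Pads are 22 mm wide; open, the fingers measure 114 mm over their backs; the gripper's body (76 mm by 85 mm) begins 54 mm behind the grasp point. The pads swing forward as they close: fully open they stand 13 mm farther back than shut.
Start: joints at [-1.332, 0.124, 1.65, -0, 1.367, -0.083], TCP at [0.206, -0.617, 0.199] pointing down, gripper open.
Joint ranges: [-2.61, 2.61], [-1.02, 2.33], [0.03, 2.71], [-1.35, 4.49], [0.32, 2.68], [-2.91, 2.91]. Speed limits (rad/s): [2.57, 2.57, 3.14, 3.14, 3.14, 3.14].

INTERFACE

Orientations are given as [roll, pitch, yaw] about the fixed x, y, z axes, in that order (R = Rz(yaw) Ry(pitch) Rx(roll)).
In Python, from bench import monitor, read_camera, camera_params, ctrl, models gives the robot as it stands. The module is installed in compiled form; this text tells all that it offers.
- The arm moves only by the tool move_arm, never from a script. Its arguments are lists of equal length, an entry for each row: "dp": the shift along the tool's x, y, z in cm, a list of three; "yaw": the turn about the tool's y in rad; "claw": the closure, from -1 (fully open) to 1 (shut). A call has 1 to 20 rows; each row is the pose to reach, as a shift and turn from the pose measured when the call began, along the tool's axes at that moment; what a row does not reach only later rows make up. A row lasts 1/8 s, in which the tool goes at most 62.5 mm and 10.7 degrees, less where a joint would pass 70% of its speed; a pose out of reach is approached as far as the arm can. A call with a gripper value outside its range is refused whole. The fingers move at their own pace and stop on an object; "force" is the grip in N (left out, the last holds). Time passes only in rows, so rows that repeat a pose let the fingers close. It gives the time, the measured TCP pose, the force and the opening at its end, in the units of the state.
- monitor.sense(): the state, without advancing time (a new reading comes with each control period).
- read_camera(name): name is "scene" or "top" or "wrist"; returns (picture, depth): 384x512x3 uint8, blue, green, red; 384x512 float32, m along the optical axis (not along the pixel's ray), 0 where there is no reading.
- camera_params(name): a dict with "vertical_fov" (degrees; the focal length in pixels is half the picture's height over the tangent of half this angle, whatever the lens; pixels are square), "cx", "cy" (the principal point, pixels), "R" (3x3) and "t" (3): a world point X has camera coordinates R X + t. Camera axes: x right, y down, z forward; pixel columns grow to the right and rows downward; lengths in m; the calibration is good to about 2 mm. A picture is of the moment at which its call begins: read the wrist's pose just before it. camera_params takes no time and is no camera call; for the wrist camera it gives the pose at the moment of the call.
- ctrl.finish_job(): hands the job in, once; it reports no verdict.
Trained networks look in the newest picture that a camera, given by its name, has taken for a name from the list of things; names that differ only in an ending like _2 or _b are one class to them, and where a whole thing is asked for, a point or a joint stands for the part that bears it (a point fixed in the world has none). Each returns a list of dicts, best first, with "score" (0 to 1); they miss things now and then, are a little off and sometimes report something else, mostly with a low value. They report only what shows in the picture. A call takes as long as a camera call.
- models.silhouettes(camera, query): "region" (384x512 bool, what is visible of it) and "extent" ([left, top, width, height] in pixels, round what is visible of it).
The state is a dict: "time": time; "joint_positions": joint angles; "dq": joint speeds; "joint_efforts": joint torques, N m; "tcp_pos": TCP position; "eef_rot": TCP orientation; "force": force on the tool from outside, world axes, zero at the start; "torque": the same for the moment, N m; "gripper_width": finger opening in m.
Only numpy, scipy, OpenCV 4.12 (cv2) and the standard library are available. Lean on these libraries where they do the work, as an engineer would, in place of code of your own. Each camera call takes 0.05 s, during which the arm holds its last target.

TASK

Set the tile-scoring jig for the next cut: push the free end of the pivoted straightedge round until it is fully against the stop post, press it there firmly but gently, by feel, for about half a second, then slide the bolt fully home behind it so that it is locked against the post. Let go of everything and leave the things beside the jig where they are.

Things in the scene. Friction and masses are not known exactly. Their poses are not given: they have to be found in the camera images.
- jig: Tile-scoring jig fixed to the table: plywood board, x -250 to 155 mm, y -215 to 125 mm, 15 mm thick; on it a plain 200 x 200 x 10 mm tile centred on the origin. Origin on the table top below the tile's centre; x points about to the robot's right, y away from it. Pivot pin at (129, 0) mm, its head 50 mm above the table. A steel stop carriage with post and slide bolt sits at the left edge.
- bar: Aluminium bar 26 mm wide, 14 high (27 to 41 mm above the table), captive on the pivot pin with 1 mm play; 0.2 to 0.4 kg, friction varies. Origin on the pin's axis at its underside; its -x axis runs to the free end, 282 mm away. Starts with yaw 0.3 to 0.6 more than the jig's (free end to the jig's -y side); home (against the post) is the jig's yaw within 0.05; push the free end to the jig's +y.
- bar_end (a point): Middle of the straightedge's free end face, at half its height (34 mm above the table). A foot under the bar, 8 x 18 mm, 12 mm high, centred 12 mm in from this end, slides on the board.
- bolt (a joint): Slide bolt on the carriage, travel along the jig's +x: 0 drawn back (start), 0.034 m home at a hard end; 2 N of friction. Push or pinch its upright black knob, 18 mm across, 49 to 79 mm above the table, at jig (-209 + travel, -20.5 +-12) mm; rails below it reach 43 mm. Home, it lies behind the bar's end (-y side) with 2.5 mm to spare if the bar is at the post, else it runs into the bar's end.
- tape: Bystander: roll of masking tape 103 mm across, 25 mm high, lying right of the jig; origin at the centre of its underside.
- sander: Bystander: sanding block 44 x 70 x 26 mm left of the jig; origin at the centre of its underside.
- jar: Bystander: glass jar 66 mm across, 112 mm high, standing right of the jig; origin at the centre of its underside.
- stop_base: Guide strip with a clamped stop carriage, set anywhere within 12 mm either way along the jig's y; the setting is NOT in this pose. On it a rigid round post, 16 mm across, top 51 mm above the table, at jig (-122, 21 +-12) mm, 251 mm from the pivot. The bar must bear on it with over 4 N; its friction takes 1 to 5 N, so push with 10 to 15 N; 20 N strains the straightedge. No pressing down.

How it is judged:
By the outcome, as a careful person would: the job done as asked, in the order asked, and still so for the second after the job is handed in, with the robot touching nothing.
It also fails if it takes over 50 s, if anything falls off the work surface, if the arm or the gripper's body presses on something with over 40 N, if the wrist force passes 120 N, or if a joint passes its speed limit or range.

## Working session

There is one attempt and no reset: what is moved stays moved. The work goes in short steps, Python scripts to look and compute and a tool call to move; the robot and the scene stay as the last step left them, time stands still between calls to the robot, and variables do not carry over. Pictures are saved under pics/ and viewed, and the job is handed in when it is done.

Besides the shell and the picture viewer there is one more tool, called after "Call:" as name(argument=value, ...) on one line, values as JSON. move_arm: Moves the arm, as the interface text tells. Its arguments: {"type":"object","properties":{"dp":{"type":"array","items":{"type":"array","items":{"type":"number"}}},"yaw":{"type":"array","items":{"type":"number"}},"claw":{"type":"array","items":{"type":"number"}},"force":{"type":"number"}},"required":["dp","yaw","claw"]}

```bash
mkdir -p pics; python3 - <<'E'
from bench import monitor, read_camera, camera_params, ctrl, models
import cv2, numpy as np, pickle
s=monitor.sense(); print({k:np.round(v,3).tolist() for k,v in s.items()})
D={}
for n in ["scene","top"]:
    im,d=read_camera(n); p=camera_params(n); cv2.imwrite(f"pics/{n}0.png",im); D[n]=(im,d,p); print(n,p)
pickle.dump(D,open("d0.pkl","wb"))
E
```

```text
{'time': 0.0, 'joint_positions': [-1.332, 0.125, 1.652, -0.0, 1.368, -0.083], 'dq': [0.002, -0.0, 0.0, -0.0, 0.001, 0.001], 'joint_efforts': [0.002, -42.361, -36.546, 0.0, 0.007, -0.0], 'tcp_pos': [0.205, -0.616, 0.198], 'eef_rot': [-1.573, 0.0, -2.82], 'force': [-0.649, -0.764, -0.555], 'torque': [0.002, -0.008, -0.066], 'gripper_width': 0.086}
scene {'vertical_fov': 47.54684432877819, 'cx': 252.42734384771254, 'cy': 196.4827588765302, 'R': array([[-0.72809124, -0.68542865, -0.00840916],
       [-0.37184808,  0.405239  , -0.83517086],
       [ 0.57585775, -0.60495365, -0.54992629]]), 't': array([0.49836145, 0.24845287, 0.7899633 ])}
top {'vertical_fov': 57.42352609848448, 'cx': 257.1040616649673, 'cy': 194.01119616763773, 'R': array([[ 0.0466263 , -0.99891143,  0.00139126],
       [-0.97141169, -0.04566716, -0.23296746],
       [ 0.23277739,  0.00951093, -0.97248354]]), 't': array([0.0352451 , 0.62994028, 0.76151545])}
```

View pics/scene0.png

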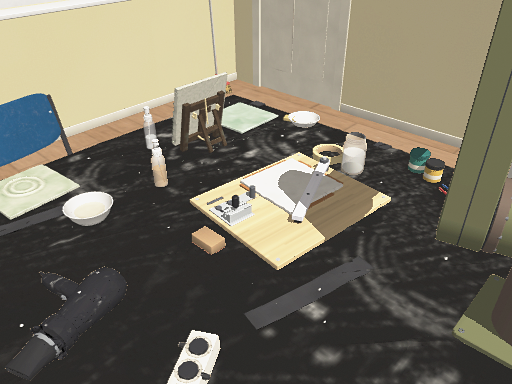

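View pics/top0.png

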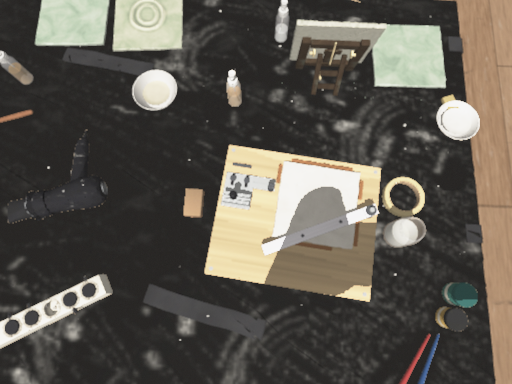

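The jig is at top-camera px (205–385, 145–300). The bar runs from the pivot at (370,210) to its free end at (265,246). The post is near (270,185) and the bolt knob near (233,195). Next I'll measure these.

```bash
cat > h.py <<'E'
import numpy as np, cv2
def K(p): f=192/np.tan(np.radians(p["vertical_fov"])/2); return f,p["cx"],p["cy"]
def ray(p,u,v,z):
    f,cx,cy=K(p); R=np.array(p["R"]);t=np.array(p["t"]); C=-R.T@t
    d=R.T@np.array([(u-cx)/f,(v-cy)/f,1]); return C+d*(z-C[2])/d[2]
def proj(p,X):
    f,cx,cy=K(p); c=np.atleast_2d(X)@np.array(p["R"]).T+p["t"]; return np.c_[cx+f*c[:,0]/c[:,2],cy+f*c[:,1]/c[:,2]]
def cloud(p,d):
    f,cx,cy=K(p); v,u=np.mgrid[:384,:512]; c=np.stack([(u-cx)/f*d,(v-cy)/f*d,d],-1); return (c-p["t"])@np.array(p["R"])
E
python3 - <<'E'
from bench import models, read_camera, camera_params
import pickle,cv2,numpy as np
from h import *
M={}
for n in ["top","scene"]:
    im,d=read_camera(n);p=camera_params(n);P=cloud(p,d)
    for q in ["jig","bar","bolt","stop_base","tape","jar","sander"]:
        for r in models.silhouettes(n,q)[:2]:
            m=r["region"]&(d>0); X=P[m]; print(n,q,round(r["score"],2),r["extent"],m.sum(),np.round(np.median(X,0),3), np.round(np.percentile(X[:,2],[2,98]),3))
            M.setdefault((n,q),r["region"])
    M[n]=(im,d,p)
pickle.dump(M,open("m.pkl","wb"))
im=M["top"][0]; cv2.imwrite("pics/topz.png",cv2.resize(im[135:310,180:440],None,fx=3,fy=3,interpolation=cv2.INTER_CUBIC))
E
```

```text
top jig 0.6 [204.8, 144.3, 178.7, 155.8] 20318 [ 0.574 -0.031  0.015] [0.011 0.039]
top jig 0.44 [384.5, 217.7, 42.8, 31.0] 975 [ 0.553 -0.276  0.069] [0.016 0.111]
top bar 0.81 [263.8, 206.1, 107.3, 51.9] 1153 [ 0.549 -0.077  0.04 ] [0.037 0.043]
top bolt 0.69 [221.6, 191.9, 30.3, 7.2] 126 [0.623 0.117 0.04 ] [0.035 0.079]
top bolt 0.62 [264.4, 208.9, 104.1, 48.0] 1161 [ 0.553 -0.089  0.04 ] [0.022 0.044]
top tape 0.94 [380.7, 177.0, 43.4, 40.6] 748 [ 0.653 -0.307  0.022] [0.003 0.026]
top jar 0.76 [384.5, 219.5, 41.6, 30.4] 1023 [ 0.553 -0.278  0.069] [0.012 0.111]
top sander 0.92 [184.6, 189.9, 19.3, 23.5] 570 [0.61  0.224 0.025] [-0.001  0.028]
scene jig 0.55 [190.9, 153.2, 202.6, 115.8] 11481 [0.553 0.014 0.017] [0.008 0.044]
scene jig 0.55 [211.1, 185.6, 41.5, 39.5] 860 [0.627 0.119 0.029] [0.017 0.078]
scene bar 0.81 [292.2, 160.8, 37.3, 64.2] 724 [ 0.539 -0.056  0.042] [0.02  0.045]
scene bar 0.68 [192.1, 226.9, 32.7, 28.0] 646 [0.601 0.233 0.026] [0.003 0.03 ]
scene bolt 0.5 [232.8, 191.8, 8.2, 16.2] 87 [0.621 0.126 0.069] [0.046 0.082]
scene stop_base 0.87 [211.5, 184.4, 42.8, 41.3] 849 [0.628 0.118 0.029] [0.018 0.078]
scene tape 0.75 [291.7, 163.3, 38.4, 61.7] 744 [ 0.539 -0.054  0.042] [0.018 0.045]
scene tape 0.64 [310.2, 141.2, 34.2, 25.9] 391 [ 0.663 -0.311  0.021] [0.005 0.028]
scene jar 0.83 [343.1, 132.6, 24.2, 41.4] 887 [ 0.545 -0.266  0.072] [0.011 0.113]
scene sander 0.84 [190.8, 225.1, 36.5, 28.7] 633 [0.602 0.233 0.026] [0.003 0.03 ]
```

View pics/topz.png

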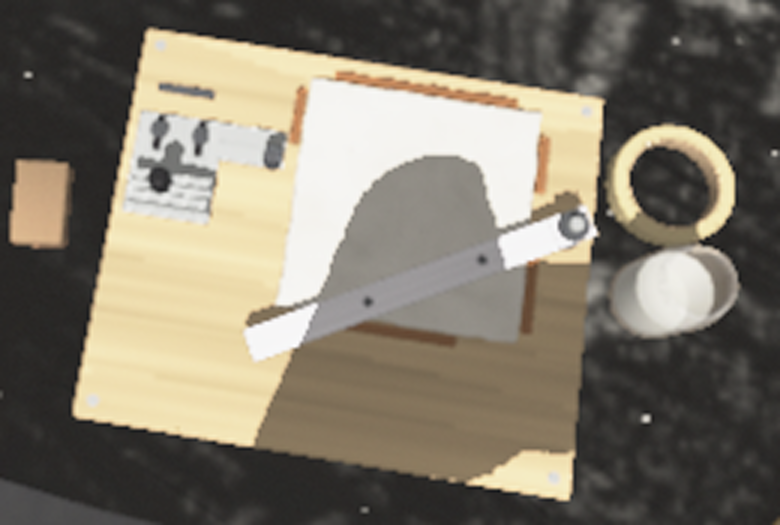

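```bash
python3 - <<'E'
import pickle
from h import *
M=pickle.load(open("m.pkl","rb")); im,d,p=M["top"]; im2,d2,p2=M["scene"]
# corners top camera
m=M[("top","jig")].astype(np.uint8)
cz=[(230,144.3),(381.3,168),(370.3,301.7),(204.3,274)]
W=np.array([ray(p,u,v,.015)[:2] for u,v in cz]); print(W)
J=np.array([(-.25,.125),(.155,.125),(.155,-.215),(-.25,-.215)])
def fit(A,B):
    a,b=A.mean(0),B.mean(0);H=(A-a).T@(B-b);U,S,V=np.linalg.svd(H);R=V.T@U.T
    return R,b-R@a
R,t=fit(J,W); print("yaw",np.arctan2(R[1,0],R[0,0]),t,"res",np.round(W-(J@R.T+t),4))
toJ=lambda X:R.T@(np.array(X)[:2]-t)
print("knob",toJ(ray(p,233.3,195,.079)),"post",toJ(ray(p,271.3,185,.051)),"pin",toJ(ray(p,180+573/3,135+223/3,.05)))
print("bar end", toJ(ray(p,180+258/3,135+342/3,.041)))
# depth-based: cloud in jig frame
for n in["top","scene"]:
    i,dd,pp=M[n];P=cloud(pp,dd).reshape(-1,3);ok=dd.ravel()>0
    q=(P[:,:2]-t)@R
    k=ok&(abs(q[:,0]+.209)<.03)&(abs(q[:,1]+.0205)<.03)&(P[:,2]>.06)
    print(n,"knob",k.sum(),np.round(q[k].mean(0),4),np.round([q[k].min(0),q[k].max(0)],4),P[k,2].max())
    k=ok&(abs(q[:,0]+.122)<.02)&(abs(q[:,1]-.021)<.03)&(P[:,2]>.046)
    print(n,"post",k.sum(),np.round(q[k].mean(0),4),np.round([q[k].min(0),q[k].max(0)],4))
    k=ok&(q[:,0]<.14)&(q[:,0]>-.17)&(q[:,1]<.02)&(P[:,2]>.036)&(P[:,2]<.046)
    b=q[k]; b=b[(b[:,0]>-.17)]; v=cv2.fitLine(b.astype(np.float32),cv2.DIST_L2,0,.01,.01).ravel();print("bar",k.sum(),v,np.arctan2(v[1],v[0]), b.min(0))
    k=ok&(q[:,0]<-.1)&(q[:,0]>-.3)&(q[:,1]<.12)&(q[:,1]>-.2)&(P[:,2]>.02)&(P[:,2]<.05)
    print("carriage ext",q[k].min(0),q[k].max(0))
X=np.c_[J@R.T+t,[.015]*4]; a=cv2.resize(im2,None,fx=1,fy=1)
for u,v in proj(p2,X): cv2.circle(a,(int(round(u)),int(round(v))),2,(0,0,255),-1)
cv2.imwrite("pics/chk.png",cv2.resize(a[130:290,170:410],None,fx=3,fy=3))
E
```

```text
[[ 0.7736842   0.14328289]
 [ 0.72665706 -0.25485111]
 [ 0.39072813 -0.21666577]
 [ 0.43649328  0.18390749]]
yaw -1.686825273798347 [ 0.62108908 -0.08847184] res [[-0.0005 -0.0021]
 [-0.0006  0.002 ]
 [ 0.0011  0.0009]
 [ 0.     -0.0008]]
knob [-0.20796577 -0.02388602] post [-0.12287742  0.02252907] pin [0.12572381 0.00164571]
bar end [-0.11121069 -0.13342211]
top knob 52 [-0.2092 -0.0227] [[-0.2175 -0.0296]
 [-0.202  -0.0134]] 0.08000100070895794
top post 33 [-0.1229  0.0201] [[-0.1305  0.0132]
 [-0.1155  0.0286]]
bar 1218 [ 8.7835747e-01  4.7800440e-01 -2.7621316e-04 -7.0251584e-02] 0.49838132 [-0.16953622 -0.1478241 ]
carriage ext [-0.2999592 -0.1478241] [-0.10009565  0.09882343]
scene knob 66 [-0.2129 -0.0242] [[-0.2204 -0.0306]
 [-0.2038 -0.0154]] 0.0830541587684526
scene post 24 [-0.1252  0.0194] [[-0.1307  0.012 ]
 [-0.1161  0.0271]]
bar 767 [ 0.17131515  0.98521626 -0.02249473 -0.15049314] 1.3986319 [-0.16997396 -0.61416078]
carriage ext [-0.29976039 -0.19633097] [-0.10002654  0.10527355]
```

View pics/chk.png

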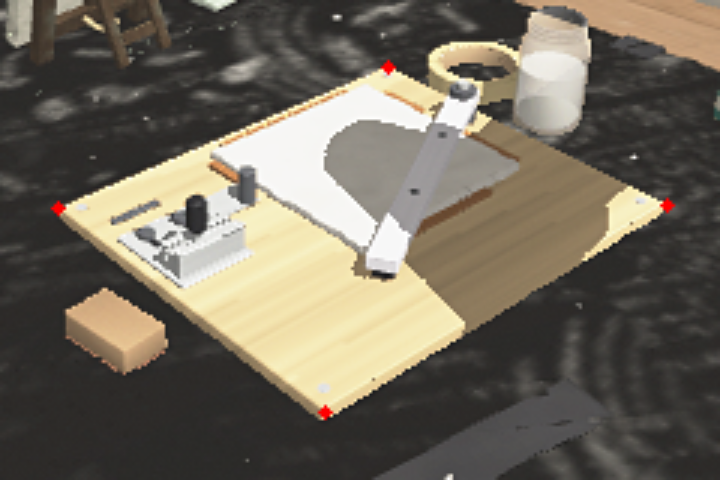

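```bash
cat >> h.py <<'E'
JY=-1.6868; JT=np.array([.62109,-.08847])
def rz(a): return np.array([[np.cos(a),-np.sin(a)],[np.sin(a),np.cos(a)]])
def j2w(q): return rz(JY)@np.array(q)+JT
def w2j(X): return rz(-JY)@(np.array(X)[:2]-JT)
def tool(s):
    from scipy.spatial.transform import Rotation as Ro
    return Ro.from_euler("xyz",s["eef_rot"]).as_matrix()
def target(s,q,z,yaw):
    "jig xy, z, world yaw of tool x -> dp cm, yaw"
    X=np.r_[j2w(q),z]; R=tool(s); y0=np.arctan2(R[1,0],R[0,0])
    dy=-(yaw-y0); dy=(dy+np.pi)%(2*np.pi)-np.pi
    return np.round(R.T@(X-s["tcp_pos"])*100,2).tolist(),round(dy,3)
def barpt(th,r,off): # th: bar angle rel jig; off along +normal
    return np.array([.129,0])+rz(th)@np.array([-r,off])
E
python3 - <<'E'
from bench import monitor
from h import *
s=monitor.sense()
q=barpt(.498,.25,-.05); print(q,j2w(q))
for z in(.198,.1,.029): print(target(s,q,z,JY+.498+np.pi/2-np.pi))
E
```

```text
[-0.06675144 -0.16334434] [ 0.46656954 -0.00326111]
([-44.16, 0.1, -49.93], np.float64(-0.06))
([-44.16, 9.9, -49.93], np.float64(-0.06))
([-44.16, 17.0, -49.94], np.float64(-0.06))
```

Call:
move_arm(dp=[[-4, 0, -4.5], [-8, 0, -9], [-12, 0, -13.5], [-16, 0, -18], [-20, 0, -22.5], [-24, 0, -27], [-28, 0, -31.5], [-32, 0, -36], [-36, 0, -40.5], [-40, 0, -45], [-44.2, 0, -50], [-44.2, 0, -50], [-44.2, 4, -50], [-44.2, 8, -50], [-44.2, 10, -50], [-44.2, 10, -50]], yaw=[0, 0, 0, 0, 0, 0, 0, -0.06, -0.06, -0.06, -0.06, -0.06, -0.06, -0.06, -0.06, -0.06], claw=[1, 1, 1, 1, 1, 1, 1, 1, 1, 1, 1, 1, 1, 1, 1, 1], force=60)

```text
time: 2.9
tcp_pos: [0.465, -0.0031, 0.0971]
eef_rot: [-1.573, -0.004, -2.761]
force: [-0.5, 0.5, 0.1]
gripper_width: 0.0002
```

```bash
python3 - <<'E'
from bench import monitor,read_camera
from h import *
s=monitor.sense()
print(s["time"],s["tcp_pos"],s["eef_rot"],s["force"],s["gripper_width"],w2j(s["tcp_pos"]))
q=barpt(.498,.25,-.05)
print(target(s,q,.029,JY+.498-np.pi/2))
im,d=read_camera("top");cv2.imwrite("pics/t1.png",cv2.resize(im[100:330,150:450],None,fx=2.5,fy=2.5))
im,d=read_camera("scene");cv2.imwrite("pics/s1.png",cv2.resize(im[80:290,170:420],None,fx=3,fy=2.8))
E
```

```text
2.9 [ 0.4649557  -0.00313023  0.09712067] [-1.57257075 -0.0038382  -2.76096053] [-0.48913186  0.47151431  0.14958973] 0.00024410826746166115 [-0.06669465 -0.16496247]
([-0.17, 6.81, 0.08], np.float64(-0.001))
```

View pics/s1.png

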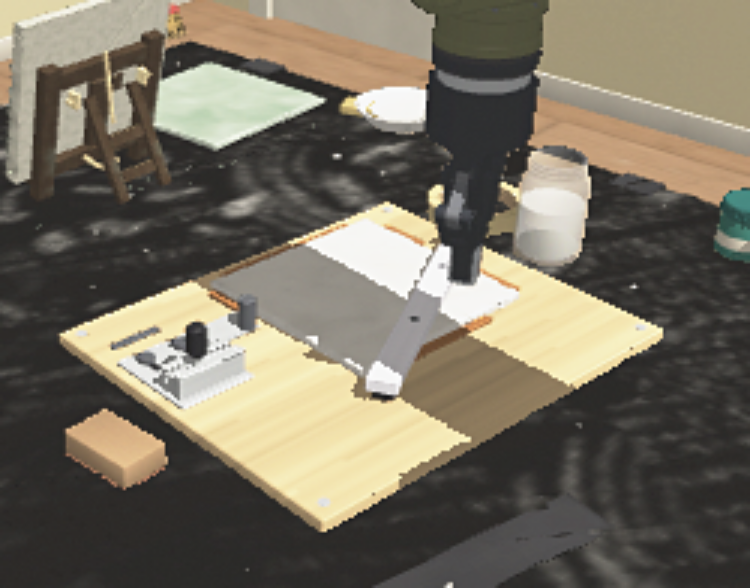

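View pics/t1.png

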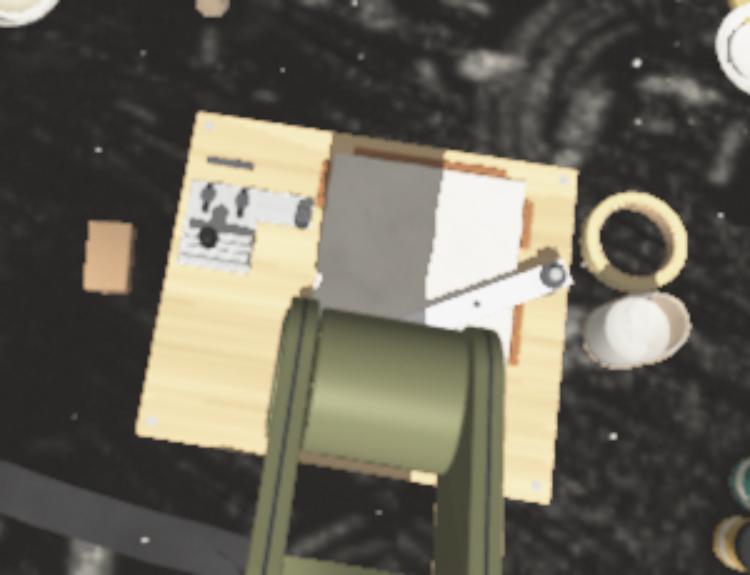

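The gripper is above the clear board on the near side of the bar, and nothing has been disturbed. I'll lower it and creep to contact.

Call:
move_arm(dp=[[0, 3, 0], [0, 6, 0], [0, 6.8, 0], [-0.5, 6.8, 0], [-1.0, 6.8, 0], [-1.4, 6.8, 0], [-1.8, 6.8, 0], [-2.2, 6.8, 0], [-2.6, 6.8, 0], [-2.8, 6.8, 0]], yaw=[0, 0, 0, 0, 0, 0, 0, 0, 0, 0], claw=[1, 1, 1, 1, 1, 1, 1, 1, 1, 1])

```text
time: 4.25
tcp_pos: [0.4934, 0.0073, 0.0319]
eef_rot: [-1.57, 0.001, -2.761]
force: [0.4, 0.6, -0.6]
gripper_width: -0.0001
```

```bash
cat > st.py <<'E'
from bench import monitor,read_camera
from h import *
s=monitor.sense()
F=np.array(s["force"]); f=rz(-JY)@F[:2]
q=w2j(s["tcp_pos"]); R=tool(s)
dq=q-np.array([.129,0])
print("t",round(s["time"],2),"z",round(s["tcp_pos"][2],4),"jig",np.round(q,4),"yaw-jig",round(np.arctan2(R[1,0],R[0,0])-JY,3),"F jig",np.round(f,2),"Fz",round(F[2],2),"T",np.round(s["torque"],2))
r=np.hypot(*dq); a=.024/r; print("r",r,"bar angle if contact at 24mm", np.arctan2(-dq[1],-dq[0])-np.arcsin(a))
E
python3 st.py
```

```text
t 4.25 z 0.0319 jig [-0.0804 -0.1379] yaw-jig -1.074 F jig [-0.66  0.29] Fz -0.61 T [ 0.01 -0.02  0.03]
r 0.25069577701010703 bar angle if contact at 24mm 0.4865416072407265
```

```bash
python3 - <<'E'
from bench import monitor
from h import *
s=monitor.sense()
for th in np.r_[np.arange(.46,.06,-.03),.06]: print(round(th,2),target(s,barpt(th,.25,-.024),.029,JY+th-np.pi/2))
E
```

```text
0.46 ([-0.67, 0.29, -0.09], np.float64(0.037))
0.43 ([-1.42, 0.29, -0.13], np.float64(0.067))
0.4 ([-2.17, 0.29, -0.14], np.float64(0.097))
0.37 ([-2.92, 0.29, -0.12], np.float64(0.127))
0.34 ([-3.68, 0.29, -0.09], np.float64(0.157))
0.31 ([-4.43, 0.29, -0.03], np.float64(0.187))
0.28 ([-5.18, 0.29, 0.05], np.float64(0.217))
0.25 ([-5.92, 0.29, 0.15], np.float64(0.247))
0.22 ([-6.67, 0.3, 0.27], np.float64(0.277))
0.19 ([-7.41, 0.3, 0.42], np.float64(0.307))
0.16 ([-8.14, 0.3, 0.59], np.float64(0.337))
0.13 ([-8.87, 0.3, 0.78], np.float64(0.367))
0.1 ([-9.59, 0.3, 0.99], np.float64(0.397))
0.07 ([-10.31, 0.3, 1.23], np.float64(0.427))
0.06 ([-10.54, 0.3, 1.31], np.float64(0.437))
```

Part of the arc first, to see the force.

Call:
move_arm(dp=[[-0.5, 0.2, -0.1], [-1.0, 0.2, -0.1], [-1.6, 0.2, -0.1], [-2.2, 0.2, -0.1], [-2.9, 0.2, -0.1], [-3.7, 0.2, -0.1], [-4.4, 0.2, 0]], yaw=[0.03, 0.05, 0.075, 0.097, 0.127, 0.157, 0.187], claw=[1, 1, 1, 1, 1, 1, 1])

```text
time: 5.12
tcp_pos: [0.5349, 0.0239, 0.03]
eef_rot: [-1.57, 0.001, -2.949]
force: [1.3, -0.1, 0.9]
gripper_width: 0.0003
```

```bash
python3 st.py; python3 - <<'E'
from bench import monitor,read_camera
from h import *
im,d=read_camera("scene");cv2.imwrite("pics/s2.png",cv2.resize(im[80:290,170:420],None,fx=3,fy=2.8))
s=monitor.sense()
for th in np.r_[np.arange(.31,.06,-.03),.06]: print(round(th,2),target(s,barpt(th,.25,-.024),.029,JY+th-np.pi/2))
E
```

```text
t 5.12 z 0.03 jig [-0.1016 -0.0986] yaw-jig -1.263 F jig [-0.05  1.34] Fz 0.87 T [ 0.03 -0.   -0.01]
r 0.250838882399592 bar angle if contact at 24mm 0.30826695596875536
0.31 ([0.12, 0.12, -0.04], np.float64(-0.002))
0.28 ([-0.63, 0.12, -0.1], np.float64(0.028))
0.25 ([-1.38, 0.12, -0.14], np.float64(0.058))
0.22 ([-2.13, 0.13, -0.16], np.float64(0.088))
0.19 ([-2.89, 0.13, -0.15], np.float64(0.118))
0.16 ([-3.64, 0.13, -0.13], np.float64(0.148))
0.13 ([-4.39, 0.13, -0.08], np.float64(0.178))
0.1 ([-5.14, 0.13, -0.0], np.float64(0.208))
0.07 ([-5.89, 0.13, 0.09], np.float64(0.238))
0.06 ([-6.14, 0.13, 0.13], np.float64(0.248))
```

View pics/s2.png

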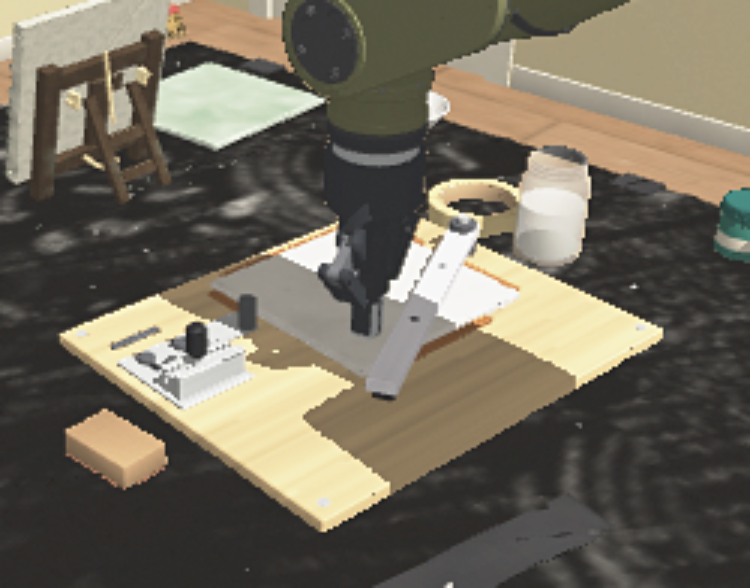

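```bash
python3 - <<'E'
from bench import monitor,camera_params
from h import *
s=monitor.sense(); p=camera_params("scene")
u=proj(p,s["tcp_pos"])[0]; print(u, (u-[170,80])*[3,2.8])
u=proj(p,[0.465,-.0031,.0971])[0]; print((u-[170,80])*[3,2.8])
for th in (.498,):
  for z in (.041,.027):
    u=proj(p,np.r_[j2w(barpt(th,.282,-.013)),z])[0]; print((u-[170,80])*[3,2.8])
    u=proj(p,np.r_[j2w(barpt(th,.282,.013)),z])[0]; print((u-[170,80])*[3,2.8])
E
```

```text
[289.86409113 210.24989317] [359.59227339 364.69970088]
[456.64633411 317.89453507]
[393.30751525 384.14167777]
[361.51805904 377.73026556]
[392.36762745 397.53171573]
[360.82066982 391.0644026 ]
```

```bash
python3 - <<'E'
from bench import monitor,camera_params,read_camera
from h import *
s=monitor.sense(); p=camera_params("scene")
im,d=read_camera("scene"); P=cloud(p,d)
cv2.imwrite("pics/s3.png",cv2.resize(im[150:230,250:350],None,fx=7,fy=7,interpolation=cv2.INTER_NEAREST))
print("C",-np.array(p["R"]).T@p["t"], s["tcp_pos"])
for v in range(180,215,3): print(v,[ (np.round(P[v,u],3).tolist(),im[v,u].tolist()) for u in (290,294)])
E
```

```text
C [3.32836123e-04 7.18799612e-01 6.46112987e-01] [0.53569128 0.02392771 0.03022234]
180 [([0.542, 0.02, 0.112], [49, 48, 46]), ([0.519, 0.035, 0.128], [50, 47, 47])]
183 [([0.515, 0.055, 0.131], [71, 68, 65]), ([0.52, 0.033, 0.119], [49, 48, 47])]
186 [([0.517, 0.052, 0.121], [71, 68, 66]), ([0.519, 0.034, 0.112], [45, 45, 43])]
189 [([0.517, 0.051, 0.112], [61, 59, 58]), ([0.0, 0.719, 0.646], [136, 135, 136])]
192 [([0.53, 0.035, 0.091], [49, 47, 47]), ([0.524, 0.027, 0.09], [133, 132, 133])]
195 [([0.53, 0.034, 0.082], [49, 48, 47]), ([0.523, 0.027, 0.082], [131, 131, 131])]
198 [([0.529, 0.034, 0.074], [44, 43, 42]), ([0.521, 0.029, 0.075], [129, 128, 126])]
201 [([0.565, -0.012, 0.026], [137, 146, 151]), ([0.558, -0.02, 0.025], [136, 147, 151])]
204 [([0.555, -0.001, 0.027], [137, 147, 151]), ([0.549, -0.009, 0.026], [139, 147, 151])]
207 [([0.55, 0.006, 0.024], [137, 147, 152]), ([0.539, 0.003, 0.027], [139, 149, 153])]
210 [([0.539, 0.018, 0.026], [139, 147, 153]), ([0.518, 0.031, 0.043], [154, 153, 157])]
213 [([0.537, 0.022, 0.02], [142, 149, 153]), ([0.51, 0.041, 0.043], [157, 155, 159])]
```

View pics/s3.png

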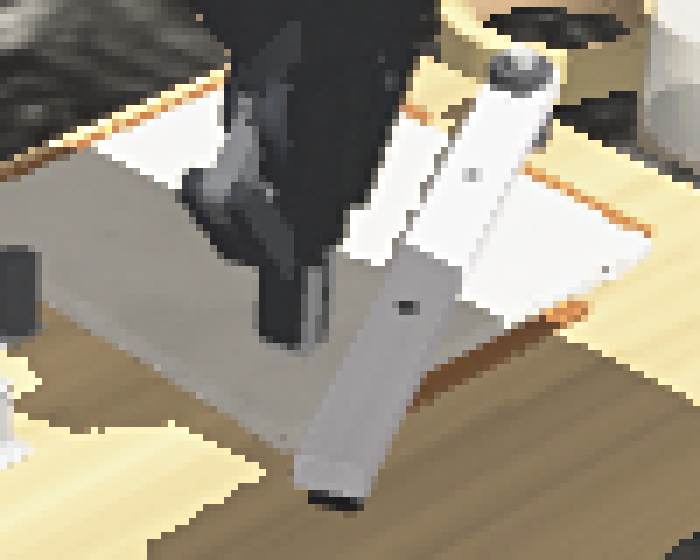

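The picture shows a disagreement. The TCP is reported at z=0.030, but the visible fingertips end at about z=0.07 (scene px ~(292,199)). The bar hasn't moved, so the fingers passed over it. I'll go back to the near side and measure the tip height again before lowering.

```bash
python3 - <<'E'
from bench import monitor
from h import *
s=monitor.sense()
for o in(-.05,-.045): print(target(s,barpt(.498,.25,o),.03,JY+.498-np.pi/2))
E
```

```text
([7.25, 0.0, 1.34], np.float64(-0.189))
([6.76, 0.0, 1.25], np.float64(-0.189))
```

Call:
move_arm(dp=[[2, 0, 0.4], [4, 0, 0.8], [6, 0, 1.2], [7.3, 0, 1.3], [7.3, 0, 1.3], [7.3, 0, 1.3]], yaw=[-0.05, -0.1, -0.15, -0.189, -0.189, -0.189], claw=[1, 1, 1, 1, 1, 1])

```text
time: 5.98
tcp_pos: [0.4666, -0.003, 0.0303]
eef_rot: [-1.57, 0.002, -2.76]
force: [-0.3, 0.2, 0.4]
gripper_width: -0.0003
```

```bash
python3 st.py; cat > look.py <<'E'
import sys
from bench import monitor,camera_params,read_camera
from h import *
s=monitor.sense(); p=camera_params("scene")
im,d=read_camera("scene"); P=cloud(p,d)
cv2.imwrite(f"pics/{sys.argv[1]}.png",cv2.resize(im[140:240,200:360],None,fx=5,fy=5,interpolation=cv2.INTER_NEAREST))
D=np.linalg.norm(P[...,:2]-s["tcp_pos"][:2],axis=-1); k=(d>0)&(D<.025)&(P[...,2]<.2)
v,u=np.nonzero(k)
for r in np.unique(v): print(r, np.round(P[r,u[v==r]].mean(0),3), (v==r).sum(), end="; ")
pu=proj(p,s["tcp_pos"])[0]; print("\ntcp proj",pu,"zoom",(pu-[200,140])*5)
E
python3 look.py s4
```

```text
t 5.97 z 0.0303 jig [-0.0671 -0.1634] yaw-jig -1.073 F jig [-0.19 -0.29] Fz 0.38 T [ 0.   -0.02 -0.01]
r 0.2552062342192453 bar angle if contact at 24mm 0.6005666820554787
164 [ 0.45  -0.021  0.173] 1; 165 [ 0.453 -0.012  0.173] 7; 166 [ 0.459 -0.006  0.171] 8; 167 [ 0.461 -0.003  0.169] 9; 168 [ 0.457 -0.003  0.168] 9; 169 [0.452 0.005 0.171] 9; 170 [0.452 0.005 0.168] 9; 171 [0.456 0.008 0.165] 6; 172 [0.456 0.007 0.162] 6; 173 [0.459 0.005 0.158] 5; 174 [0.456 0.006 0.157] 6; 175 [0.454 0.003 0.154] 4; 176 [0.453 0.004 0.152] 5; 177 [0.455 0.005 0.149] 7; 178 [0.457 0.007 0.146] 8; 179 [0.457 0.006 0.144] 8; 180 [0.456 0.005 0.141] 9; 181 [0.451 0.007 0.141] 8; 182 [0.45  0.008 0.14 ] 8; 183 [0.448 0.004 0.136] 5; 184 [0.448 0.004 0.133] 4; 185 [0.449 0.006 0.131] 5; 186 [0.448 0.005 0.129] 4; 187 [ 0.452 -0.001  0.122] 3; 188 [ 0.452 -0.003  0.118] 4; 189 [ 0.452 -0.002  0.116] 4; 190 [ 0.453 -0.006  0.111] 2; 191 [0.45  0.    0.112] 2; 192 [ 0.45  -0.001  0.109] 2; 193 [ 0.452 -0.002  0.105] 1; 194 [ 0.453 -0.005  0.1  ] 1; 195 [0.461 0.003 0.098] 6; 196 [0.459 0.004 0.096] 10; 197 [0.461 0.003 0.092] 11; 198 [0.46  0.004 0.09 ] 10; 199 [0.459 0.004 0.088] 11; 200 [0.46  0.003 0.084] 11; 201 [0.46  0.003 0.082] 11; 202 [0.46  0.004 0.079] 10; 203 [0.46  0.004 0.077] 10; 204 [0.46  0.004 0.074] 10; 205 [0.461 0.004 0.07 ] 9; 206 [0.459 0.001 0.067] 6; 215 [ 0.487 -0.018  0.018] 1; 216 [ 0.481 -0.019  0.016] 9; 217 [ 0.479 -0.014  0.017] 14; 218 [ 0.475 -0.012  0.017] 18; 219 [ 0.472 -0.011  0.017] 19; 220 [ 0.47  -0.007  0.017] 21; 221 [ 0.467 -0.004  0.017] 21; 222 [ 0.465 -0.001  0.017] 21; 223 [0.462 0.002 0.017] 20; 224 [0.459 0.005 0.017] 18; 225 [0.457 0.008 0.017] 16; 226 [0.454 0.011 0.017] 15; 227 [0.452 0.013 0.016] 9; 228 [0.452 0.015 0.015] 2; 
tcp proj [319.42126315 216.72041847] zoom [597.10631573 383.60209237]
```

View pics/s4.png

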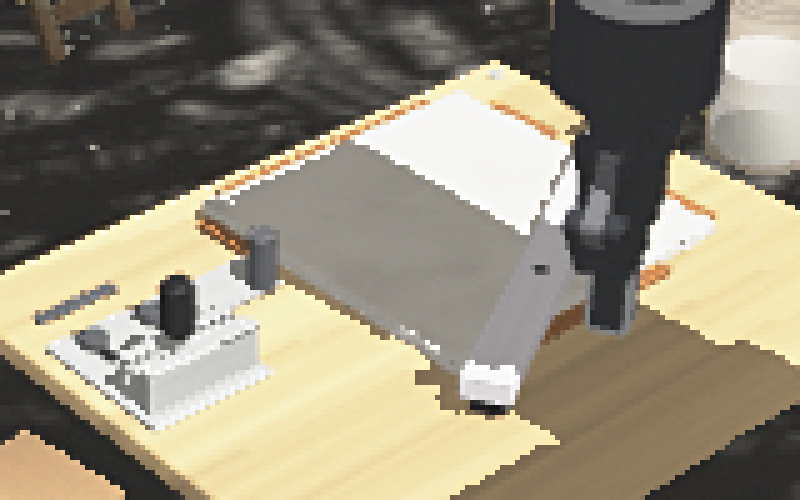

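The tip is at z≈0.067 at a reported z of 0.030, so it sits about 37 mm above the reported TCP. XY agrees. The bar is still at its start and the fingers are on its near side. I'll lower in two steps and watch the force.

Call:
move_arm(dp=[[0, 1, 0], [0, 2, 0], [0, 2.8, 0], [0, 2.8, 0]], yaw=[0, 0, 0, 0], claw=[1, 1, 1, 1])

```text
time: 6.52
tcp_pos: [0.4657, -0.0028, 0.001]
eef_rot: [-1.571, -0.0, -2.759]
force: [0.0, 0.0, 0.0]
gripper_width: 0.0003
```

```bash
python3 st.py;python3 look.py s5 | tr ';' '\n' | tail -40
```

```text
t 6.53 z 0.001 jig [-0.0671 -0.1643] yaw-jig -1.073 F jig [-0.01  0.01] Fz 0.02 T [-0.03 -0.01 -0.  ]
r 0.2558488020137962 bar angle if contact at 24mm 0.6034398595697463
 191 [0.453 0.005 0.113] 8
 192 [0.455 0.007 0.11 ] 6
 193 [0.448 0.008 0.111] 7
 194 [0.45  0.005 0.107] 7
 195 [0.447 0.005 0.105] 5
 196 [0.447 0.006 0.103] 4
 197 [0.446 0.007 0.101] 4
 198 [0.45  0.    0.093] 4
 199 [ 0.452 -0.003  0.088] 4
 200 [ 0.452 -0.003  0.085] 4
 201 [ 0.451 -0.002  0.083] 2
 202 [0.447 0.004 0.085] 2
 203 [0.448 0.001 0.08 ] 2
 204 [0.448 0.003 0.079] 1
 205 [ 0.453 -0.005  0.07 ] 1
 206 [0.461 0.004 0.068] 6
 207 [0.46  0.005 0.066] 9
 208 [0.459 0.005 0.064] 9
 209 [0.458 0.004 0.061] 10
 210 [0.459 0.003 0.057] 10
 211 [0.459 0.004 0.054] 11
 212 [0.46  0.003 0.05 ] 11
 213 [0.459 0.003 0.048] 11
 214 [0.459 0.005 0.046] 10
 215 [0.46  0.004 0.042] 10
 216 [ 0.469 -0.004  0.03 ] 11
 217 [ 0.477 -0.012  0.019] 15
 218 [ 0.475 -0.013  0.017] 18
 219 [ 0.473 -0.01   0.017] 18
 220 [ 0.47  -0.006  0.017] 20
 221 [ 0.467 -0.004  0.017] 21
 222 [ 0.465 -0.001  0.017] 21
 223 [0.461 0.003 0.017] 20
 224 [0.458 0.005 0.017] 19
 225 [0.456 0.007 0.016] 17
 226 [0.453 0.01  0.017] 14
 227 [0.451 0.013 0.017] 8
 228 [0.448 0.014 0.016] 1
 
tcp proj [318.76934322 226.67099644] zoom [593.84671608 433.3549822 ]
```

View pics/s5.png

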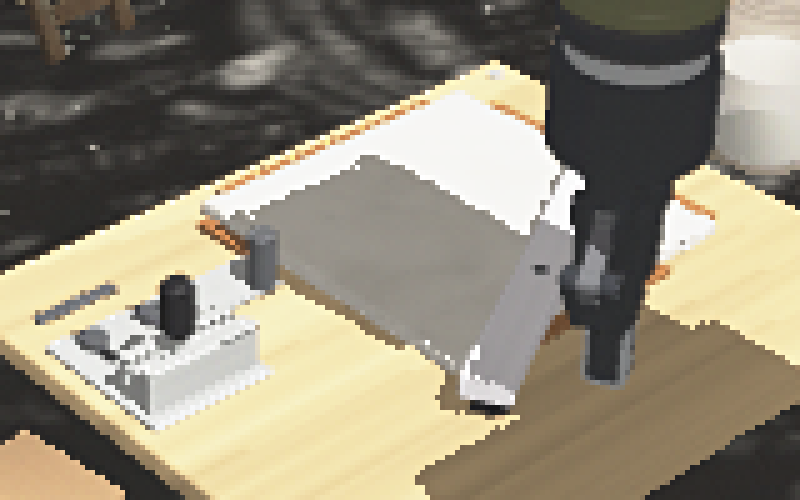

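The tip is now at z≈0.040 with a reported z of 0.001. I'll go down 10 mm more to about 0.030, then move towards the bar.

Call:
move_arm(dp=[[0, 0.6, 0], [0, 1.0, 0], [-0.5, 1.0, 0], [-1.0, 1.0, 0], [-1.4, 1.0, 0], [-1.8, 1.0, 0], [-2.1, 1.0, 0], [-2.4, 1.0, 0], [-2.6, 1.0, 0]], yaw=[0, 0, 0, 0, 0, 0, 0, 0, 0], claw=[1, 1, 1, 1, 1, 1, 1, 1, 1])

```text
time: 7.7
tcp_pos: [0.4905, 0.0069, -0.0084]
eef_rot: [-1.57, 0.001, -2.759]
force: [-0.4, -0.2, -0.1]
gripper_width: -0.0001
```

```bash
python3 st.py;python3 - <<'E'
from bench import monitor
from h import *
s=monitor.sense()
for th in np.r_[np.arange(.49,.06,-.03),.06]: print(round(th,2),target(s,barpt(th,.25,-.024),-.008,JY+th-np.pi/2))
E
```

```text
t 7.7 z -0.0084 jig [-0.0796 -0.1407] yaw-jig -1.073 F jig [ 0.21 -0.43] Fz -0.09 T [ 0.   -0.06  0.01]
r 0.2516460215540508 bar angle if contact at 24mm 0.4979638571748972
0.49 ([-0.2, -0.04, 0.03], np.float64(0.008))
0.46 ([-0.95, -0.03, -0.02], np.float64(0.038))
0.43 ([-1.7, -0.03, -0.06], np.float64(0.068))
0.4 ([-2.46, -0.03, -0.06], np.float64(0.098))
0.37 ([-3.21, -0.03, -0.05], np.float64(0.128))
0.34 ([-3.96, -0.03, -0.02], np.float64(0.158))
0.31 ([-4.71, -0.03, 0.04], np.float64(0.188))
0.28 ([-5.46, -0.03, 0.12], np.float64(0.218))
0.25 ([-6.21, -0.03, 0.23], np.float64(0.248))
0.22 ([-6.95, -0.03, 0.35], np.float64(0.278))
0.19 ([-7.69, -0.03, 0.5], np.float64(0.308))
0.16 ([-8.42, -0.03, 0.67], np.float64(0.338))
0.13 ([-9.15, -0.03, 0.86], np.float64(0.368))
0.1 ([-9.88, -0.03, 1.08], np.float64(0.398))
0.07 ([-10.59, -0.03, 1.31], np.float64(0.428))
0.06 ([-10.83, -0.03, 1.39], np.float64(0.438))
```

Call:
move_arm(dp=[[-0.3, 0, 0], [-0.6, 0, 0], [-0.95, 0, 0], [-1.3, 0, 0], [-1.7, 0, -0.1], [-2.1, 0, -0.1], [-2.5, 0, -0.1]], yaw=[0.01, 0.02, 0.038, 0.05, 0.068, 0.08, 0.098], claw=[1, 1, 1, 1, 1, 1, 1])

```text
time: 8.57
tcp_pos: [0.5135, 0.0173, -0.0084]
eef_rot: [-1.571, 0.0, -2.859]
force: [-1.9, 0.3, 0.2]
gripper_width: 0.0
```

```bash
python3 st.py;python3 look.py s6 | tail -1
```

```text
t 8.57 z -0.0084 jig [-0.0926 -0.1191] yaw-jig -1.172 F jig [-0.08 -1.94] Fz 0.24 T [0.02 0.14 0.03]
r 0.25162202371677156 bar angle if contact at 24mm 0.39760555356326155
tcp proj [297.91025688 225.35550637] zoom [489.55128438 426.77753187]
```

View pics/s6.png

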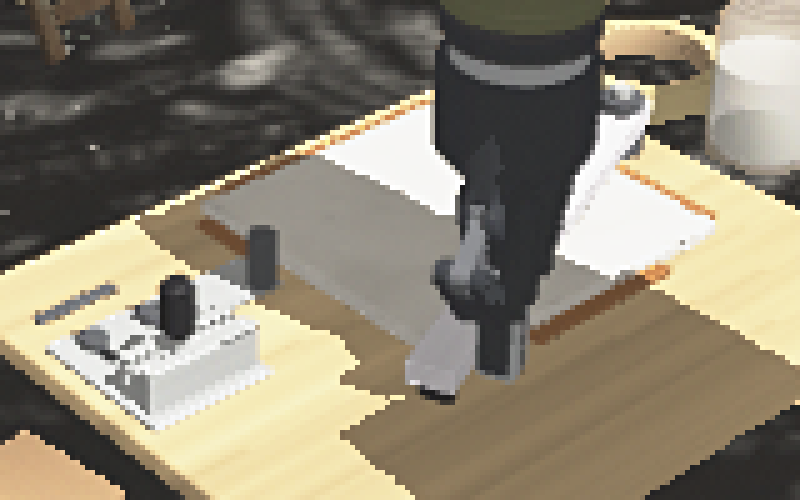

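The fingers are against the bar and pushing it with about 2 N. I'll continue along the arc.

```bash
python3 - <<'E'
from bench import monitor
from h import *
s=monitor.sense()
for th in np.r_[np.arange(.38,.06,-.03),.06,.04]: print(round(th,2),target(s,barpt(th,.25,-.024),-.008,JY+th-np.pi/2))
E
```

```text
0.38 ([-0.38, -0.02, 0.0], np.float64(0.019))
0.35 ([-1.14, -0.02, -0.05], np.float64(0.049))
0.32 ([-1.89, -0.02, -0.07], np.float64(0.079))
0.29 ([-2.64, -0.02, -0.07], np.float64(0.109))
0.26 ([-3.4, -0.02, -0.05], np.float64(0.139))
0.23 ([-4.15, -0.02, -0.01], np.float64(0.169))
0.2 ([-4.9, -0.02, 0.06], np.float64(0.199))
0.17 ([-5.65, -0.01, 0.15], np.float64(0.229))
0.14 ([-6.39, -0.01, 0.26], np.float64(0.259))
0.11 ([-7.13, -0.01, 0.39], np.float64(0.289))
0.08 ([-7.87, -0.01, 0.55], np.float64(0.319))
0.06 ([-8.36, -0.01, 0.66], np.float64(0.339))
0.04 ([-8.85, -0.01, 0.79], np.float64(0.359))
```

Call:
move_arm(dp=[[-0.4, 0, 0], [-1.0, 0, 0], [-1.6, 0, -0.1], [-2.2, 0, -0.1], [-2.8, 0, -0.1], [-3.4, 0, 0], [-4.0, 0, 0], [-4.6, 0, 0], [-5.2, 0, 0.1], [-5.8, 0, 0.2], [-6.4, 0, 0.3], [-6.9, 0, 0.4], [-7.4, 0, 0.45], [-7.8, 0, 0.55], [-8.1, 0, 0.6], [-8.3, 0, 0.65]], yaw=[0.019, 0.043, 0.067, 0.09, 0.115, 0.139, 0.163, 0.187, 0.21, 0.235, 0.26, 0.28, 0.3, 0.316, 0.328, 0.337], claw=[1, 1, 1, 1, 1, 1, 1, 1, 1, 1, 1, 1, 1, 1, 1, 1])

```text
time: 10.62
tcp_pos: [0.5957, 0.0343, -0.0082]
eef_rot: [-1.571, 0.001, 3.087]
force: [-0.2, 0.5, -0.1]
gripper_width: 0.0
```

```bash
python3 st.py;python3 look.py s7 | tail -1;  python3 - <<'E'
from bench import monitor
from h import *
s=monitor.sense()
for th in np.arange(.06,-.03,-.01): print(round(th,2),target(s,barpt(th,.25,-.024),-.008,JY+th-np.pi/2))
E
```

```text
t 10.62 z -0.0082 jig [-0.119  -0.0394] yaw-jig 4.773 F jig [-0.48 -0.29] Fz -0.12 T [ 0.1   0.07 -0.05]
r 0.25114224668231216 bar angle if contact at 24mm 0.06186581829531651
tcp proj [268.49427992 215.08154736] zoom [342.47139961 375.40773679]
0.06 ([-0.02, -0.01, -0.01], np.float64(0.001))
0.05 ([-0.27, -0.01, -0.03], np.float64(0.011))
0.04 ([-0.52, -0.01, -0.05], np.float64(0.021))
0.03 ([-0.77, -0.01, -0.07], np.float64(0.031))
0.02 ([-1.03, -0.01, -0.08], np.float64(0.041))
0.01 ([-1.28, -0.01, -0.09], np.float64(0.051))
-0.0 ([-1.53, -0.0, -0.1], np.float64(0.061))
-0.01 ([-1.78, -0.0, -0.11], np.float64(0.071))
-0.02 ([-2.03, -0.0, -0.12], np.float64(0.081))
```

View pics/s7.png

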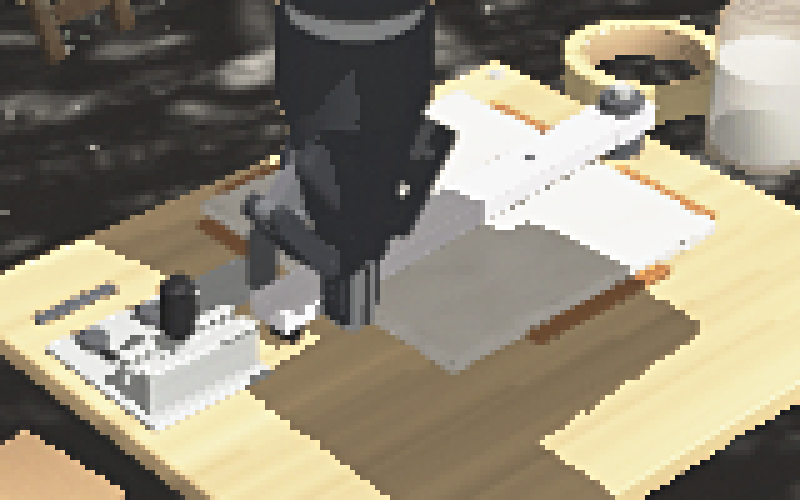

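Call:
move_arm(dp=[[-0.3, 0, 0], [-0.6, 0, 0], [-0.8, 0, 0], [-1.0, 0, -0.1], [-1.0, 0, -0.1]], yaw=[0.02, 0.04, 0.05, 0.055, 0.055], claw=[1, 1, 1, 1, 1])

```text
time: 11.3
tcp_pos: [0.6064, 0.0347, -0.0079]
eef_rot: [-1.571, 0.002, 3.031]
force: [0.1, 0.9, 0.8]
gripper_width: -0.0002
```

```bash
python3 st.py
```

```text
t 11.3 z -0.0079 jig [-0.1206 -0.0288] yaw-jig 4.718 F jig [-0.86  0.01] Fz 0.81 T [-0.06 -0.   -0.04]
r 0.251271909911052 bar angle if contact at 24mm 0.01934289758621055
```

Now 1 mm at a time.

Call:
move_arm(dp=[[-0.1, 0, 0], [-0.2, 0, 0], [-0.2, 0, 0]], yaw=[0, 0, 0], claw=[1, 1, 1])

```text
time: 11.68
tcp_pos: [0.6085, 0.0345, -0.0079]
eef_rot: [-1.571, 0.003, 3.031]
force: [-0.2, -0.2, 0.3]
gripper_width: -0.0002
```

```bash
python3 st.py
```

```text
t 11.68 z -0.0079 jig [-0.1207 -0.0268] yaw-jig 4.718 F jig [ 0.18 -0.2 ] Fz 0.28 T [0.05 0.08 0.07]
r 0.2511277642972997 bar angle if contact at 24mm 0.011084158310827624
```

Call:
move_arm(dp=[[-0.1, 0, 0], [-0.2, 0, 0], [-0.2, 0, 0]], yaw=[0, 0, 0], claw=[1, 1, 1])

```text
time: 12.05
tcp_pos: [0.6106, 0.0343, -0.008]
eef_rot: [-1.571, 0.003, 3.032]
force: [0.0, 0.9, -0.2]
gripper_width: 0.0
```

```bash
python3 st.py
```

```text
t 12.05 z -0.008 jig [-0.1207 -0.0246] yaw-jig 4.718 F jig [-0.85 -0.09] Fz -0.23 T [ 0.06  0.06 -0.02]
r 0.25092601867007347 bar angle if contact at 24mm 0.002484553159280478
```

Call:
move_arm(dp=[[-0.05, 0, 0], [-0.1, 0, 0], [-0.15, 0, 0]], yaw=[0, 0, 0], claw=[1, 1, 1])

```text
time: 12.42
tcp_pos: [0.6121, 0.0342, -0.0079]
eef_rot: [-1.571, 0.003, 3.032]
force: [-1.6, 0.3, -0.7]
gripper_width: -0.0003
```

```bash
python3 st.py; python3 look.py s8 | tail -1
```

```text
t 12.43 z -0.0079 jig [-0.1208 -0.0231] yaw-jig 4.718 F jig [-0.13 -1.62] Fz -0.66 T [ 0.09  0.21 -0.05]
r 0.2508260368240973 bar angle if contact at 24mm -0.003617768146683603
tcp proj [263.78146437 212.47078899] zoom [318.90732186 362.35394494]
```

View pics/s8.png

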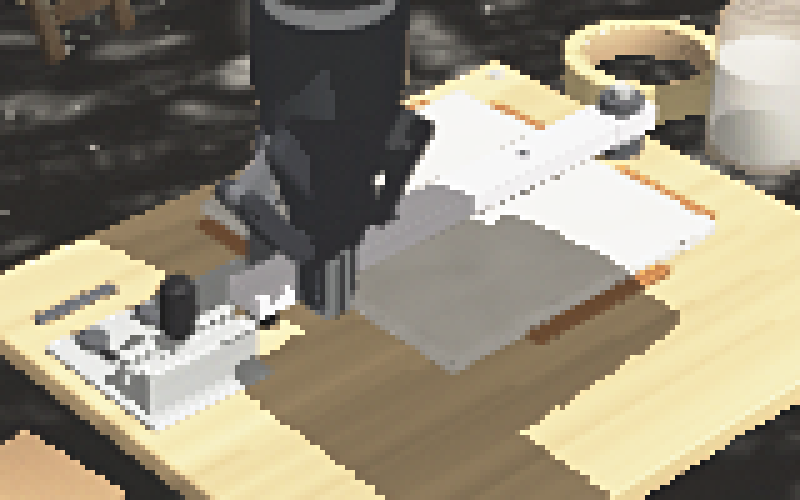

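Contact has returned at about 1.6 N. I'll carry on in small steps.

Call:
move_arm(dp=[[-0.05, 0, 0], [-0.1, 0, 0]], yaw=[0, 0], claw=[1, 1])

```text
time: 12.72
tcp_pos: [0.6132, 0.034, -0.008]
eef_rot: [-1.571, 0.003, 3.031]
force: [-0.0, 0.7, 0.2]
gripper_width: -0.0003
```

```bash
python3 st.py
```

```text
t 12.72 z -0.008 jig [-0.1208 -0.022 ] yaw-jig 4.718 F jig [-0.69 -0.11] Fz 0.24 T [0.15 0.18 0.03]
r 0.25073991229756243 bar angle if contact at 24mm -0.008070122296371524
```

Call:
move_arm(dp=[[-0.05, 0, 0], [-0.1, 0, 0], [-0.1, 0, 0]], yaw=[0, 0, 0], claw=[1, 1, 1])

```text
time: 13.1
tcp_pos: [0.6134, 0.034, -0.008]
eef_rot: [-1.571, 0.001, 3.032]
force: [-4.7, 1.1, 3.1]
gripper_width: -0.0001
```

```bash
python3 st.py
```

```text
t 13.1 z -0.008 jig [-0.1208 -0.0218] yaw-jig 4.718 F jig [-0.57 -4.75] Fz 3.1 T [ 0.18  0.75 -0.03]
r 0.2507165298422585 bar angle if contact at 24mm -0.00886191944710013
```

Call:
move_arm(dp=[[-0.15, -0.03, 0], [-0.2, -0.05, 0], [-0.2, -0.05, 0]], yaw=[0, 0, 0], claw=[1, 1, 1])

```text
time: 13.48
tcp_pos: [0.6133, 0.034, -0.0079]
eef_rot: [-1.571, -0.004, 3.032]
force: [-7.5, 1.2, 4.9]
gripper_width: 0.0003
```

```bash
python3 st.py
```

```text
t 13.47 z -0.0079 jig [-0.1207 -0.0219] yaw-jig 4.718 F jig [-0.32 -7.55] Fz 4.86 T [ 0.26  1.23 -0.01]
r 0.25069573658129896 bar angle if contact at 24mm -0.008402058437446042
```

Call:
move_arm(dp=[[-0.2, -0.1, 0], [-0.25, -0.15, 0], [-0.25, -0.15, 0]], yaw=[0, 0, 0], claw=[1, 1, 1])

```text
time: 13.85
tcp_pos: [0.613, 0.0341, -0.0078]
eef_rot: [-1.57, -0.01, 3.032]
force: [-7.4, 1.2, 1.7]
gripper_width: -0.0
```

```bash
python3 st.py
```

```text
t 13.85 z -0.0078 jig [-0.1208 -0.0222] yaw-jig 4.719 F jig [-0.36 -7.45] Fz 1.71 T [ 0.26  1.07 -0.01]
r 0.25075031606311887 bar angle if contact at 24mm -0.007319228991618229
```

Call:
move_arm(dp=[[-0.3, -0.16, 0], [-0.36, -0.2, 0], [-0.4, -0.2, 0], [-0.4, -0.2, 0]], yaw=[0, 0, 0, 0], claw=[1, 1, 1, 1])

```text
time: 14.35
tcp_pos: [0.6127, 0.0341, -0.0077]
eef_rot: [-1.57, -0.02, 3.032]
force: [-10.5, 1.4, 2.9]
gripper_width: 0.0002
```

```bash
python3 st.py
```

```text
t 14.35 z -0.0077 jig [-0.1207 -0.0225] yaw-jig 4.719 F jig [ -0.18 -10.59] Fz 2.85 T [0.3  1.74 0.01]
r 0.2507403235561411 bar angle if contact at 24mm -0.006036144300096732
```

10.6 N. I'll raise it slightly to about 12 N and hold.

Call:
move_arm(dp=[[-0.42, -0.27, 0], [-0.46, -0.3, 0], [-0.46, -0.3, 0], [-0.46, -0.3, 0], [-0.46, -0.3, 0], [-0.46, -0.3, 0], [-0.46, -0.3, 0]], yaw=[0, 0, 0, 0, 0, 0, 0], claw=[1, 1, 1, 1, 1, 1, 1])

```text
time: 15.22
tcp_pos: [0.6122, 0.0341, -0.0075]
eef_rot: [-1.569, -0.032, 3.032]
force: [-11.5, 1.7, 0.3]
gripper_width: 0.0002
```

```bash
python3 st.py; python3 look.py s9 | tail -1
```

```text
t 15.22 z -0.0075 jig [-0.1207 -0.023 ] yaw-jig 4.719 F jig [ -0.32 -11.59] Fz 0.25 T [ 0.36  1.75 -0.07]
r 0.25076629071714096 bar angle if contact at 24mm -0.004108254410062198
tcp proj [263.76536371 212.30580431] zoom [318.82681856 361.52902153]
```

View pics/s9.png

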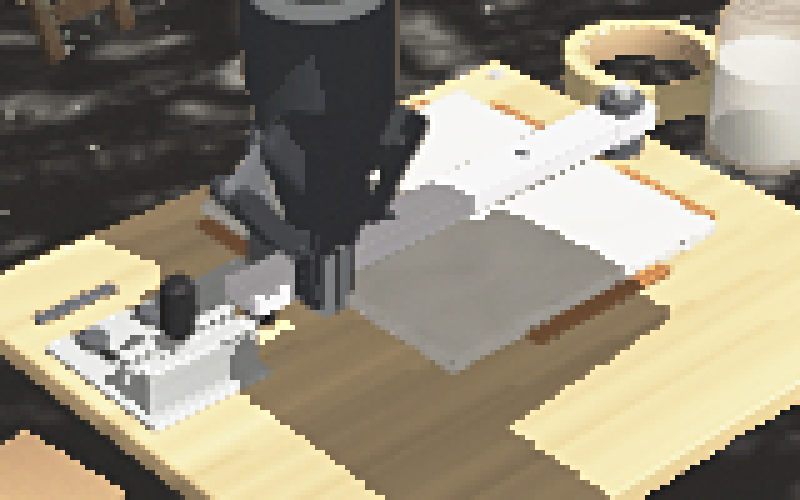

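Pressed at 11.6 N with almost no vertical force, and held for over 0.75 s. Now I'll back off and look at the bar.

Call:
move_arm(dp=[[-0.2, -0.1, 0], [0.2, 0, 0], [1, 0, 0], [2.5, 0, 0], [4, 0, 0], [4, -5, 0], [4, -10, 0], [4, -10, 0]], yaw=[0, 0, 0, 0, 0, 0, 0, 0], claw=[1, 1, 1, 1, 1, 1, 1, 1])

```text
time: 16.27
tcp_pos: [0.5789, 0.0383, 0.0996]
eef_rot: [-1.57, -0.021, 3.032]
force: [0.2, 0.1, 0.2]
gripper_width: 0.0
```

```bash
python3 st.py; python3 look.py s10 | tail -1; python3 - <<'E'
from bench import *
from h import *
im,d=read_camera("top");p=camera_params("top"); cv2.imwrite("pics/t10.png",cv2.resize(im[140:280,190:390],None,fx=4,fy=4,interpolation=cv2.INTER_CUBIC))
for n in("top","scene"):
    im,d=read_camera(n);p=camera_params(n);P=cloud(p,d).reshape(-1,3);q=(P[:,:2]-JT)@rz(JY)
    k=(d.ravel()>0)&(P[:,2]>.058)&(P[:,2]<.085)&(abs(q[:,0]+.21)<.025)&(abs(q[:,1]+.022)<.02)
    print(n,"knob",k.sum(),np.round((q[k].min(0)+q[k].max(0))/2,4),np.round(q[k].mean(0),4))
    k=(d.ravel()>0)&(P[:,2]>.034)&(P[:,2]<.046)&(abs(q[:,1])<.03)&(q[:,0]>-.16)&(q[:,0]<.1)
    v=cv2.fitLine(q[k].astype(np.float32),cv2.DIST_HUBER,0,.01,.01).ravel(); print("bar",k.sum(),v, q[k,0].min())
s=monitor.sense()
E
```

```text
t 16.27 z 0.0996 jig [-0.121  -0.0566] yaw-jig 4.719 F jig [-0.12  0.2 ] Fz 0.25 T [-0.02 -0.04 -0.02]
r 0.25630767899691964 bar angle if contact at 24mm 0.12876689413908948
tcp proj [273.1948465  182.10421708] zoom [365.97423252 210.52108538]
top knob 2 [-0.2171 -0.0186] [-0.2171 -0.0186]
bar 417 [ 1.0000000e+00 -1.9959785e-04  5.2039243e-02  1.0284627e-04] -0.061200573853095235
scene knob 73 [-0.2108 -0.0221] [-0.2129 -0.024 ]
bar 695 [ 0.9999328   0.01159095 -0.07072023 -0.00285372] -0.15505040263251707
```

View pics/s10.png

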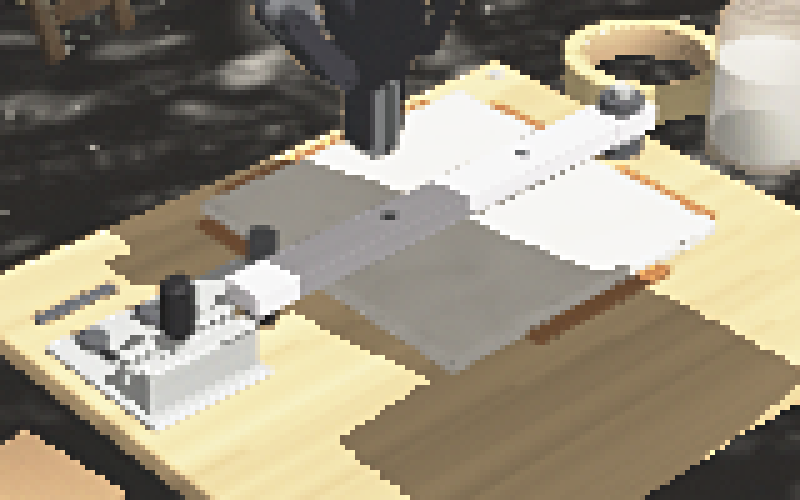

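View pics/t10.png

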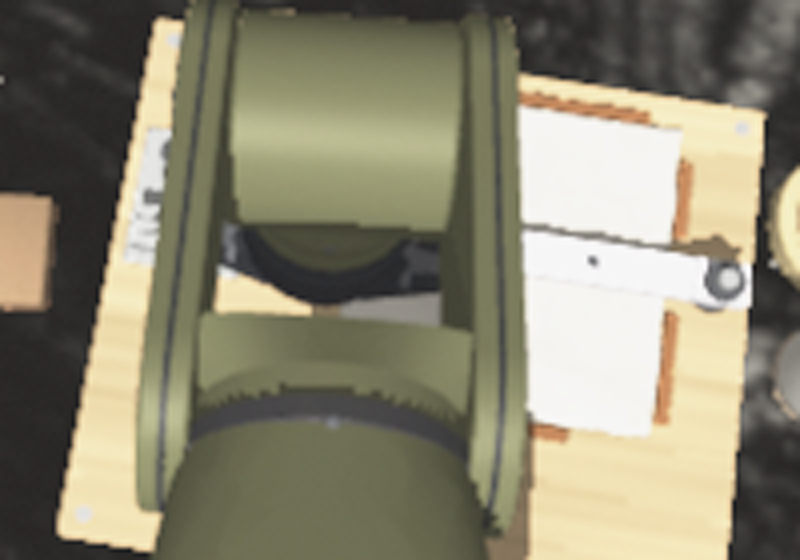

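The bar lies flat against the post (scene px of its end ≈(265,285) in the crop) and stayed put when released. Now for the bolt.

```bash
python3 - <<'E'
from bench import monitor
from h import *
s=monitor.sense()
for z in(.0996,.018): print(target(s,(-.248,-.0222),z,JY-np.pi/2))
E
```

```text
([-3.98, -0.92, -12.73], np.float64(0.006))
([-4.26, 7.24, -12.74], np.float64(0.006))
```

Call:
move_arm(dp=[[-1, -0.5, -4], [-2, -0.9, -8], [-3.5, -0.9, -11], [-4, -0.9, -12.7], [-4, -0.9, -12.7], [-4.1, 2, -12.7], [-4.1, 4.2, -12.7], [-4.1, 4.2, -12.7]], yaw=[0, 0, 0, 0, 0, 0, 0, 0], claw=[1, 1, 1, 1, 1, 1, 1, 1])

```text
time: 17.48
tcp_pos: [0.6244, 0.159, 0.0451]
eef_rot: [-1.567, -0.041, 3.031]
force: [0.4, 0.5, 0.8]
gripper_width: 0.0001
```

```bash
python3 st.py; python3 look.py s11 | tail -1; python3 - <<'E'
from bench import monitor
from h import *
s=monitor.sense()
for x in(-.248,-.2325,-.1985): print(target(s,(x,-.0222),.018,JY-np.pi/2))
E
```

```text
t 17.48 z 0.0451 jig [-0.2462 -0.0253] yaw-jig 4.718 F jig [-0.59  0.31] Fz 0.8 T [ 0.03 -0.    0.02]
r 0.37602260957555883 bar angle if contact at 24mm 0.0035835150932442272
tcp proj [224.62343369 214.71305574] zoom [123.11716844 373.56527869]
([-0.28, 2.89, -0.14], np.float64(0.006))
([-0.28, 2.89, 1.41], np.float64(0.006))
([-0.26, 2.9, 4.81], np.float64(0.006))
```

View pics/s11.png

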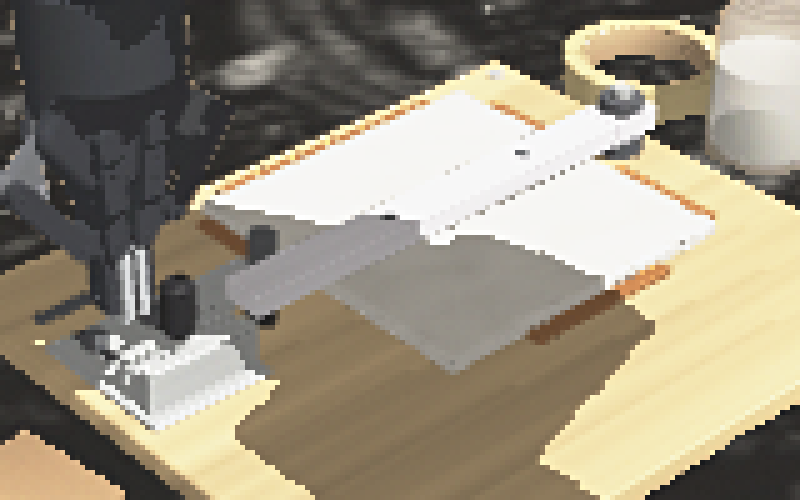

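The fingers are behind (left of) the knob with clearance. I'll lower and push along +x of the jig.

Call:
move_arm(dp=[[-0.2, 1, -0.1], [-0.2, 2, -0.1], [-0.2, 2.6, -0.1], [-0.2, 2.7, -0.1], [-0.2, 2.7, -0.1]], yaw=[0, 0, 0, 0, 0], claw=[1, 1, 1, 1, 1])

```text
time: 18.15
tcp_pos: [0.6271, 0.1602, 0.02]
eef_rot: [-1.568, -0.037, 3.031]
force: [-0.2, -0.4, 0.0]
gripper_width: 0.0001
```

```bash
python3 st.py; python3 look.py s12 | tr ';' '\n'| tail -32; python3 - <<'E'
from bench import monitor
from h import *
s=monitor.sense()
for x in(-.248,-.2325,-.1985): print(target(s,(x,-.0222),.018,JY-np.pi/2))
E
```

```text
t 18.15 z 0.02 jig [-0.2477 -0.0229] yaw-jig 4.718 F jig [ 0.46 -0.14] Fz 0.02 T [ 0.03 -0.06  0.01]
r 0.3774269789120456 bar angle if contact at 24mm -0.0030365252488250907
 206 [0.623 0.164 0.074] 13
 207 [0.622 0.164 0.071] 12
 208 [0.621 0.164 0.068] 12
 209 [0.621 0.166 0.067] 11
 210 [0.622 0.162 0.062] 11
 211 [0.618 0.164 0.062] 8
 212 [0.624 0.15  0.049] 12
 213 [0.624 0.148 0.045] 11
 214 [0.624 0.147 0.041] 10
 215 [0.624 0.147 0.038] 10
 216 [0.623 0.148 0.036] 10
 217 [0.628 0.147 0.03 ] 12
 218 [0.631 0.146 0.026] 13
 219 [0.629 0.147 0.024] 12
 220 [0.631 0.149 0.021] 17
 221 [0.631 0.153 0.02 ] 17
 222 [0.629 0.153 0.018] 18
 223 [0.626 0.155 0.018] 17
 224 [0.624 0.155 0.016] 16
 225 [0.625 0.157 0.013] 18
 226 [0.626 0.16  0.012] 18
 227 [0.627 0.162 0.009] 18
 228 [0.626 0.165 0.008] 17
 229 [0.627 0.168 0.006] 17
 230 [0.626 0.17  0.005] 16
 231 [0.624 0.171 0.004] 15
 232 [0.621 0.172 0.003] 14
 233 [0.617 0.174 0.003] 13
 234 [0.613 0.174 0.002] 11
 235 [0.611 0.177 0.002] 5
 
tcp proj [223.9293721  223.01924842] zoom [119.64686052 415.09624211]
([-0.06, 0.22, -0.03], np.float64(0.006))
([-0.05, 0.22, 1.52], np.float64(0.006))
([-0.03, 0.23, 4.92], np.float64(0.006))
```

View pics/s12.png

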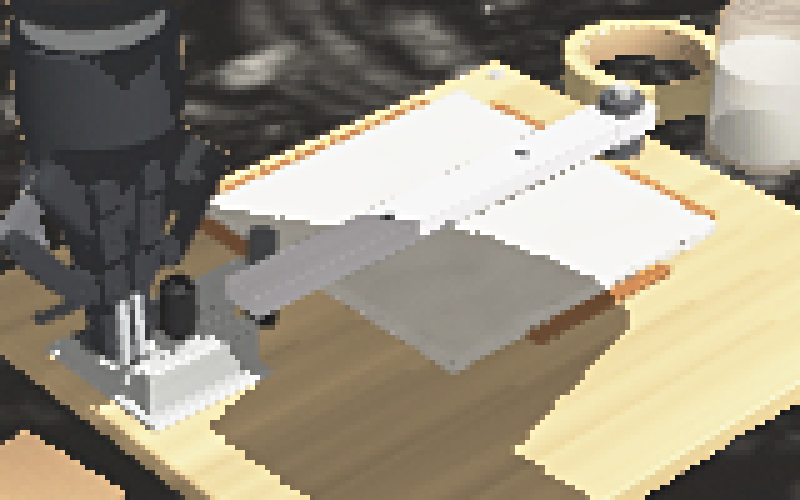

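Call:
move_arm(dp=[[0, 0, 0.5], [0, 0, 1.0], [0, 0, 1.3], [0, 0, 1.6], [0, 0, 1.9], [0, 0, 2.2], [0, 0, 2.5], [0, 0, 2.8], [0, 0, 3.1]], yaw=[0, 0, 0, 0, 0, 0, 0, 0, 0], claw=[1, 1, 1, 1, 1, 1, 1, 1, 1])

```text
time: 19.32
tcp_pos: [0.6238, 0.1293, 0.0204]
eef_rot: [-1.568, -0.037, 3.031]
force: [-0.7, 3.3, 1.0]
gripper_width: 0.0001
```

```bash
python3 st.py; python3 look.py s13 | tail -1
```

```text
t 19.32 z 0.0204 jig [-0.2166 -0.0225] yaw-jig 4.718 F jig [-3.19 -1.05] Fz 1.04 T [ 0.31  0.05 -0.  ]
r 0.34632790236441474 bar angle if contact at 24mm -0.004374336814767649
tcp proj [234.07680799 217.80699634] zoom [170.38403997 389.03498171]
```

View pics/s13.png

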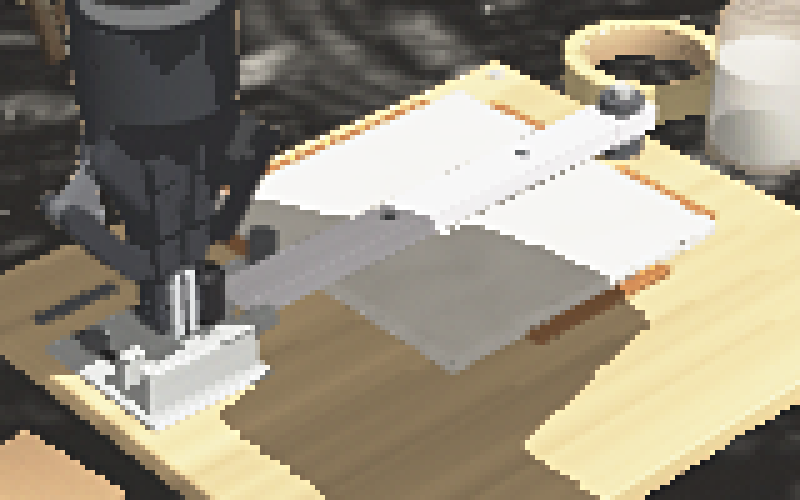

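Call:
move_arm(dp=[[0, 0, 0.3], [0, 0, 0.6], [0, 0, 0.9], [0, 0, 1.2], [0, 0, 1.4]], yaw=[0, 0, 0, 0, 0], claw=[1, 1, 1, 1, 1])

```text
time: 20.0
tcp_pos: [0.6221, 0.1148, 0.0204]
eef_rot: [-1.568, -0.037, 3.031]
force: [0.1, 1.6, 1.2]
gripper_width: 0.0001
```

```bash
python3 st.py
```

```text
t 20.0 z 0.0204 jig [-0.202  -0.0225] yaw-jig 4.718 F jig [-1.55 -0.12] Fz 1.2 T [0.34 0.03 0.01]
r 0.3317432782000453 bar angle if contact at 24mm -0.004602875505936077
```

Call:
move_arm(dp=[[0, 0, 0.15], [0, 0, 0.3], [0, 0, 0.45], [0, 0, 0.45]], yaw=[0, 0, 0, 0], claw=[1, 1, 1, 1])

```text
time: 20.5
tcp_pos: [0.6219, 0.1126, 0.0205]
eef_rot: [-1.572, -0.037, 3.031]
force: [1.3, 9.1, -0.2]
gripper_width: 0.0003
```

```bash
python3 st.py
```

```text
t 20.5 z 0.0205 jig [-0.1998 -0.0225] yaw-jig 4.718 F jig [-9.15  0.22] Fz -0.21 T [ 1.44 -0.11 -0.08]
r 0.32957225644789384 bar angle if contact at 24mm -0.004695122659610737
```

Firm stop at 9 N. I'll press a bit more to be sure it's seated.

Call:
move_arm(dp=[[0, 0, 0.3], [0, 0, 0.4], [0, 0, 0.4]], yaw=[0, 0, 0], claw=[1, 1, 1])

```text
time: 20.88
tcp_pos: [0.622, 0.1127, 0.0207]
eef_rot: [-1.579, -0.035, 3.031]
force: [1.5, 14.7, -1.1]
gripper_width: 0.0005
```

```bash
python3 st.py
```

```text
t 20.88 z 0.0207 jig [-0.1999 -0.0224] yaw-jig 4.717 F jig [-14.75  -0.19] Fz -1.07 T [ 2.37 -0.22 -0.02]
r 0.3296705692241065 bar angle if contact at 24mm -0.004889351713288956
```

Call:
move_arm(dp=[[0, 0, 0.1], [0, 0, -0.5], [0, 0, -2], [0, -3, -2.5], [0, -8, -3], [2, -13, -3], [7, -14, -3], [12, -14, -3], [17, -14, -3], [17, -14, -3]], yaw=[0, 0, 0, 0, 0, 0, 0, 0, 0, 0], claw=[1, 1, 1, 1, 1, 1, 1, 1, 1, 1])

```text
time: 22.12
tcp_pos: [0.4586, 0.16, 0.1665]
eef_rot: [-1.579, -0.036, 3.032]
force: [0.5, -0.4, 0.1]
gripper_width: -0.0
```

```bash
python3 st.py; python3 look.py s14 | tail -1; python3 - <<'E'
from bench import *
from h import *
im,d=read_camera("top");cv2.imwrite("pics/t14.png",cv2.resize(im[130:310,180:440],None,fx=3,fy=3,interpolation=cv2.INTER_CUBIC))
for n in("top","scene"):
    im,d=read_camera(n);p=camera_params(n);P=cloud(p,d).reshape(-1,3);q=(P[:,:2]-JT)@rz(JY)
    k=(d.ravel()>0)&(P[:,2]>.06)&(P[:,2]<.085)&(abs(q[:,0]+.19)<.04)&(abs(q[:,1]+.022)<.02)
    if k.sum(): print(n,"knob",k.sum(),np.round((q[k].min(0)+q[k].max(0))/2,4),np.round(q[k].mean(0),4))
    k=(d.ravel()>0)&(P[:,2]>.034)&(P[:,2]<.046)&(abs(q[:,1])<.03)&(q[:,0]>-.13)&(q[:,0]<.1)
    v=cv2.fitLine(q[k].astype(np.float32),cv2.DIST_HUBER,0,.01,.01).ravel(); print("bar",k.sum(),v)
E
```

```text
t 22.12 z 0.1665 jig [-0.228  -0.1901] yaw-jig 4.719 F jig [0.37 0.57] Fz 0.1 T [ 0.04 -0.04 -0.04]
r 0.4044970439359422 bar angle if contact at 24mm 0.42992588175346597
tcp proj [279.27856269 198.34789182] zoom [396.39281346 291.7394591 ]
top knob 50 [-0.1757 -0.021 ] [-0.1755 -0.0223]
bar 995 [ 9.9999201e-01  3.9905077e-03 -1.4845237e-02 -2.0497528e-04]
scene knob 65 [-0.1779 -0.0229] [-0.1791 -0.0238]
bar 531 [ 0.99991477  0.01305617 -0.01325039 -0.00434159]
```

View pics/s14.png

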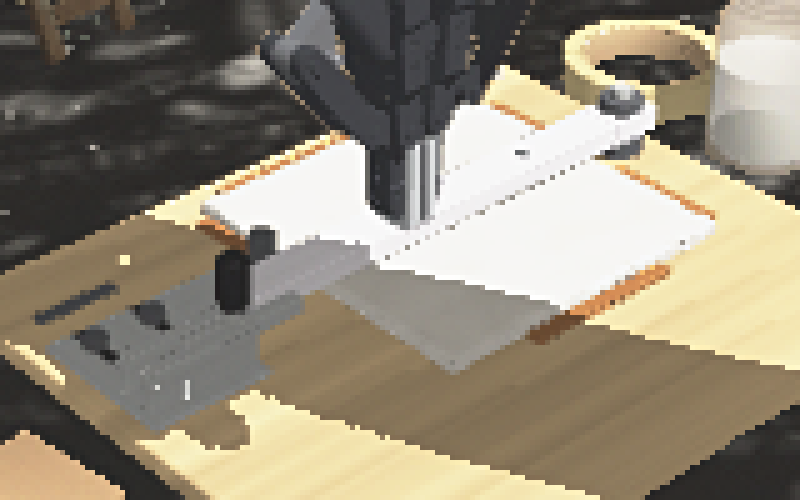

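View pics/t14.png

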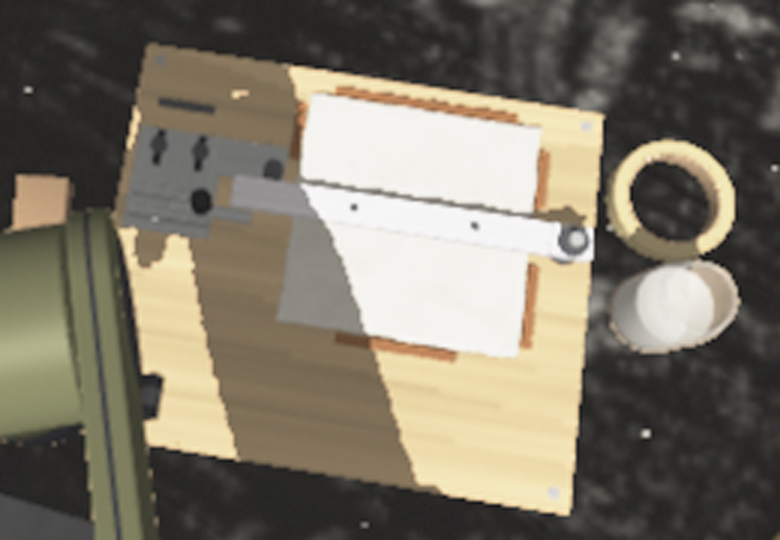

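The knob moved 33.7 mm (top camera) and 33.8 mm (scene camera), so the bolt is home. Its tip lies behind the bar's end (crop px ~(235,215)). The bar is against the post (crop px ~(272,170)), and the robot is clear of everything. I'll hand it in.

```bash
python3 - <<'E'
from bench import *
print(ctrl.finish_job(), monitor.sense()["time"])
E
```

```text
the job is handed in; nothing more can be done
the job is handed in; nothing more can be done
```

The straightedge is locked against the stop post and the job is handed in, at about 22 s on the robot's clock.

- **Bar:** I pushed it round with closed fingers until it reached the post, then pressed it there at 10.6 to 11.6 N for over 0.75 s. It stayed in place when I let go. The last top view puts its yaw about 0.004 rad from the jig's.
- **Bolt:** I pushed the knob along the jig's +x to a firm stop, confirmed at 14.7 N. Both cameras measured 33.7 to 33.8 mm of travel against the 34 mm expected. The last top view shows the bolt behind the bar's end.
- **Release:** The gripper is clear and the wrist force reads about zero. The tape and jar look unmoved in the last picture. The arm partly hid the sander in that picture, but the gripper never went near it.

**Checks that disagreed:**
- **Fingertip height:** The fingertips were about 38 mm higher than the reported TCP. My first sweep therefore passed over the bar without touching it. I measured the offset in the images and corrected for it.
- **Downward force:** While building up the press, friction briefly put up to 5 N of downward force on the bar. I had reduced that to about 0.3 N by the end of the hold.
- **Bar angle:** The scene camera reads the bar 0.013 rad from the jig's yaw, against 0.004 from the top camera. Both are inside the 0.05 allowed.

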